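# Shut the battery lid and refit the radio's push knob on its D-shaft

### The job

The battery is already loaded in the worksite radio. First shut its battery lid fully, then pick up the loose volume knob, turn it so that the flat in its bore matches the flat of the radio's D-shaft, and push it fully home on the shaft. Finish while still holding the knob pressed right in against its spring, the long press that switches the radio on, and leave the other gear where it lies.

Things in the scene. Friction and masses are not known exactly. Their poses are not given: they have to be found in the camera images.
- radio: worksite radio, grey plastic, black corner bumpers, 130 deep x 250 wide x 110 mm high, fixed to the bench. Origin: centre of its underside; x to its rear, y to its left (its front, with the loudspeakers, is the -x side), z up. Flat top deck 110 mm above the bench: bare D-shaft on the right half, battery bay and lid on the left half. Carry handle folded down behind it
- lid (a joint): battery lid of the radio, rad: 0 = shut, flat on the deck; grows as the lid swings up and to the rear (starts 0.75 to 1.3, stop at 1.8). Friction hinge: it stays where it is left; about 1 N at the free edge moves it; nothing latches
- lid_hinge (a point): middle of the lid's hinge pin, 110 mm above the bench. Axes turn with the lid (shut: as the radio's). The pin runs along y; the lid reaches 106 mm from the pin towards -x, is 104 mm wide (y) and its outer face lies 7 mm from the pin on the +z side; a 34 mm wide finger lip stands out 9 mm more at the middle of the free edge
- lid_edge (a point): middle of the lid's free edge, on its outer (upper) face, 104 mm from the pin; axes as lid_hinge
- shaft_tip (a point): centre of the top of the bare steel D-shaft, upright, 20 mm out of the deck, 8 mm behind and 66 mm right of the radio's middle (130 mm above the bench). Diameter 10 mm, bevelled tip, one deep flat 1 mm from the axis (D 6 mm thick). z up; x points square out of the flat, which faces the radio's front, give or take 0.5 rad. The shaft turns with light drag (0.03 N m)
- shaft (a joint): how far the shaft is pressed into the radio: 0 = out, 0.004 m = fully in, against a hard stop. Spring return: starts to move at 5.6 N, 8.8 N when fully in; springs out when let go
- knob: loose volume knob, black, round, ribbed, 38 mm diameter, 24 mm high, 20 to 45 g, upright on the bench. Origin: centre of its underside; z up. Bore from below 14 mm deep, diameter 12 mm, with one flat 1.9 mm from the axis on the +x side, below the white pointer line that runs along +x on top. Fully home: underside 14 mm below the shaft tip, 6 mm above the deck (2 mm when fully pressed)
- spare_spool: bystander: spare aluminium reel spool with two flanges, 48 mm diameter, 27 mm high; origin under its centre
- sinker_jar: bystander: glass jar with aluminium cap, 54 mm diameter, 62 mm high; origin under its centre
- pliers: bystander: aluminium fishing pliers lying flat, 185 mm long, 14 mm high; origin under the pivot, x to the nose
- reel: bystander: stainless spinning reel lying on its side, about 130 x 100 x 90 mm
- knob_mark (a point): outer end of the knob's white pointer line, on its top face, 18 mm from the axis towards +x; the bore's flat is on this side
Not all that is in view belongs to the job. Leave any blue, purple or yellow look-alike of the knob alone.

How it is judged:
By the outcome, as a careful person would: the job done as asked, in the order asked, and still so for the second after the job is handed in, while the arm keeps its last pose, push and grip.
It also fails if it takes over 54 s, if anything falls off the work surface, if the arm or the gripper's body presses on something with over 40 N, if the wrist force passes 120 N, or if a joint passes its speed limit or range.

### The arm

A 7-joint arm with a two-finger parallel gripper is mounted at the origin on the work surface. World frame = base frame: x ahead of the robot, y to its left, z up, the work surface at z = 0. Lengths are in m, angles in rad, forces in N, time in s.
With the tool pointing down it reaches from about 0.425 to 0.875 m from the base axis. Payload 4.7 kg.
Tool frame: the origin (TCP) lies at the very end of the fingers, on their centre line; the grasp point (between the pads) lies 19 mm behind it; z points along the fingers, y is the line along which they close (so a half turn about z gives the same grasp; the last joint's range is limited). The gripper opens to 87 mm and grips with 3 to 60 N. Pads are 19 mm wide; open, the fingers measure 117 mm over their backs; the gripper's body (75 mm by 190 mm) begins 51 mm behind the grasp point.
Start: joints at [-1.147, 0.321, -0.07, 1.45, 0.023, 1.371, -0.057], TCP at [0.259, 0.596, 0.223] pointing down, gripper open.
Joint ranges: [-2.86, 2.86], [-0.3, 2.09], [-1.38, 1.24], [0.06, 2.45], [-1.56, 4.7], [0.09, 2.05], [-2.69, 2.69]. Speed limits (rad/s): [2.57, 2.57, 3.14, 3.14, 3.14, 3.14, 3.14].

### API

Orientations are given as a rotation vector (axis times angle).
In Python, from bench import ctrl, imaging, ticket gives the robot as it stands.
- The arm moves only by the tool jog_arm, never from a script. Its argument "rows" is text: rows parted by semicolons, each of 7 numbers parted by spaces: the shift along the tool's x, y, z in cm, then the turn, a rotation vector about the tool's x, y, z in rad, then the closure, from -1 (fully open) to 1 (shut), so that 0 is half open. A call has 1 to 5 rows; each row shifts and turns the commanded pose from where the row before left it, along the tool's axes as they then stand; what a row does not reach is not made up. A row lasts 1/8 s, in which the tool goes at most 62.5 mm and 10.7 degrees, less where a joint would pass 70% of its speed; a pose out of reach is approached as far as the arm can. A call with a gripper value outside its range is refused whole. The fingers move at their own pace and stop on an object; "force" is the grip in N (left out, the last holds). Time passes only in rows, so rows that do not move let the fingers close. It gives the time, the measured TCP pose, the force, the opening and the grip force at its end, in the units of the state.
- ctrl.get_state(): the state, without advancing time (a new reading comes with each control period).
- imaging.get_image(name): name is "scene" or "top"; returns a dict with "img" (400x640x3 uint8, blue, green, red), "vertical_fov" (degrees; the focal length in pixels is half the picture's height over the tangent of half this angle, whatever the lens; pixels are square), "cx", "cy" (the principal point, pixels), "origin" and "orientation" of the camera in the world. Camera axes: x right, y down, z forward; pixel columns grow to the right and rows downward; lengths in m; the calibration is good to about 2 mm. A picture is of the moment at which its call begins. There is no depth.
- ticket.close_job(): hands the job in; it is judged then, once.
The state is a dict: "time": time; "joint_positions": joint angles; "qd": joint speeds; "joint_torque": joint torques, N m; "position": TCP position; "tool_rot": TCP orientation; "ft_force": force on the tool from outside, world axes, zero at the start; "torque": the same for the moment, N m; "grip_width": opening from 0.0 (shut) to 1.0 (fully open); "grip_force": force on a finger pad.
Only numpy, scipy, OpenCV 4.12 (cv2) and the standard library are available. Lean on these libraries where they do the work, as an engineer would, in place of code of your own. Each camera call takes 0.05 s, during which the arm holds its last target. There are 200 camera calls.

## Working session

There is one attempt and no reset: what is moved stays moved. The work goes in short steps, Python scripts to look and compute and a tool call to move; the robot and the scene stay as the last step left them, time stands still between calls to the robot, and variables do not carry over. Pictures are saved under pics/ and viewed, at most 10 in all, crops included, and the job is handed in when it is done.

Besides the shell and the picture viewer there is one more tool, called after ">>>" as name(argument=value, ...) on one line, values as JSON. jog_arm: Moves the arm, as the interface text tells. Its arguments: {"type":"object","properties":{"rows":{"type":"string"},"force":{"type":"number"}},"required":["rows"]}

```bash
ls; mkdir -p pics; cat > h.py <<'E'
import numpy as np, cv2
from scipy.spatial.transform import Rotation as R
from bench import ctrl, imaging, ticket
def cam(n):
    d=imaging.get_image(n); d["f"]=d["img"].shape[0]/2/np.tan(np.radians(d["vertical_fov"])/2)
    o=np.array(d["orientation"],float)
    d["R"]=o if o.shape==(3,3) else (R.from_rotvec(o).as_matrix() if o.size==3 else R.from_quat(o).as_matrix())
    d["o"]=np.array(d["origin"],float); return d
def ray(d,u,v):
    return d["R"]@np.array([(u-d["cx"])/d["f"],(v-d["cy"])/d["f"],1.])
def onz(d,u,v,z):
    r=ray(d,u,v); return d["o"]+r*(z-d["o"][2])/r[2]
def proj(d,p):
    c=d["R"].T@(np.array(p)-d["o"]); return np.array([d["cx"]+d["f"]*c[0]/c[2],d["cy"]+d["f"]*c[1]/c[2]])
E
python3 - <<'E'
from h import *
for n in ("scene","top"):
    d=cam(n); cv2.imwrite(f"pics/{n}0.png",d["img"]); print(n,d["vertical_fov"],d["cx"],d["cy"],d["o"],d["orientation"],d["R"][:,2])
s=ctrl.get_state(); print(s)
E
```

```text
pics
scene 48.06458425236613 317.02148182223044 195.7227530477149 [ 0.96391723 -0.73498384  0.75439996] [-2.13449995 -0.61401662  0.27909362] [-0.40788131  0.69336484 -0.59403538]
top 53.53100954156658 328.0152733172967 196.806713116128 [0.36638867 0.03003575 1.26273632] [-2.17648415  2.16297329 -0.14512345] [ 0.11589086 -0.01711211 -0.99311454]
{'time': 0.1, 'joint_positions': array([-1.14687635,  0.32173589, -0.07008534,  1.45154481,  0.02262239,
        1.37079824, -0.05686167]), 'qd': array([-3.92068318e-05, -1.73327332e-03,  7.49846161e-04, -2.01814383e-03,
        7.81568176e-04,  1.51752157e-03, -1.06973296e-03]), 'joint_torque': array([-2.14745492e-04, -4.92576313e+01, -4.05812413e-01, -3.13398206e+01,
       -6.40789862e-02,  3.94539919e-02,  6.11350151e-05]), 'position': array([0.25884457, 0.59570241, 0.22158344]), 'tool_rot': array([-6.39091367e-01, -3.07566209e+00,  2.64436308e-03]), 'ft_force': array([ 0.07027642,  0.16379339, -0.96853224]), 'torque': array([-0.02797717, -0.02943711,  0.00797129]), 'grip_force': 0.0, 'grip_width': 0.9982291504348071}
```

View pics/scene0.png

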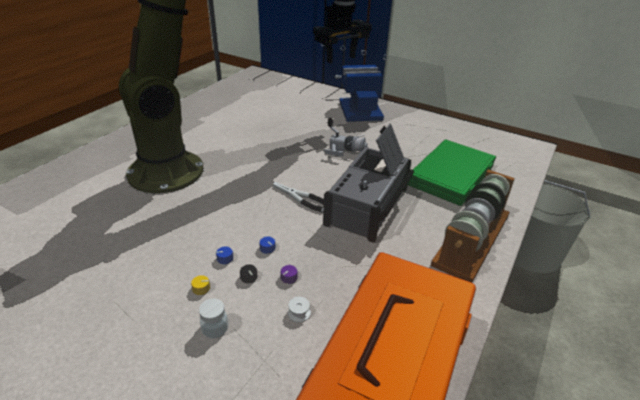

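View pics/top0.png

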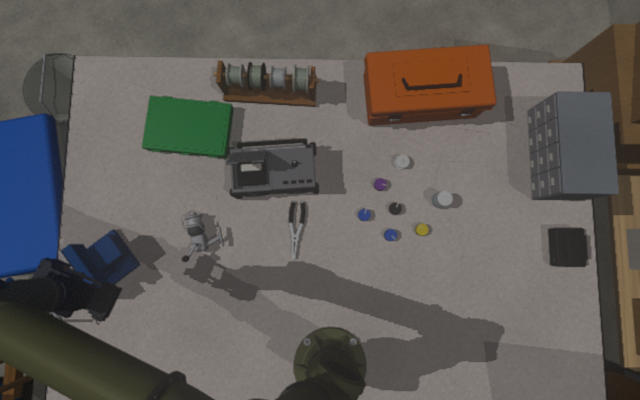

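The pictures show the radio at top (273,168) and scene (368,195), with its lid up on the left. The knob candidates at top are black (396,208), blue (364,215) and (391,235), purple (380,184) and yellow (422,229). The black one, scene (248,273), is the knob because the description says black. I'll confirm it in an enlarged crop.

```bash
python3 - <<'E'
from h import *
t=cv2.imread("pics/top0.png"); s=cv2.imread("pics/scene0.png")
def c(i,x,y,w,h): return cv2.resize(i[y:y+h,x:x+w],(400,300),interpolation=cv2.INTER_CUBIC)
g=lambda i: np.clip(255*(i/255.)**.6,0,255).astype(np.uint8)
cv2.imwrite("pics/m1.png",g(np.vstack([np.hstack([c(t,220,130,104,78),c(s,316,115,104,78+26-26)]),np.hstack([c(t,376,193,40,30),c(s,228,258,40,30)])])))
E
```

```text
(no output)
```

View pics/m1.png

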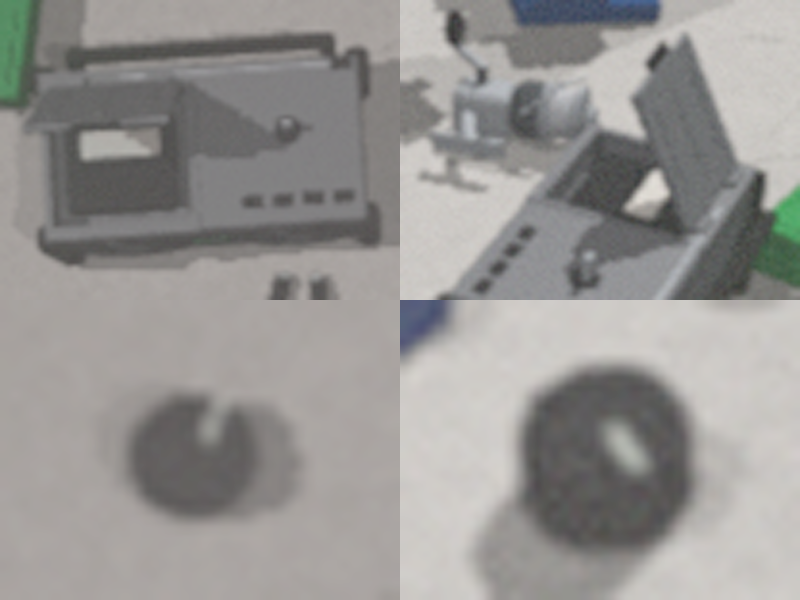

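The crop confirms it: the knob is black and ribbed with a white pointer, which runs up and to the right in the top view. I'll average frames now and measure.

```bash
cat > m.py <<'E'
from h import *
import pickle
D={}
for n in ("scene","top"):
    L=[cam(n) for _ in range(8)]; d=L[0]; d["avg"]=np.mean([l["img"].astype(float) for l in L],0); D[n]=d
pickle.dump(D,open("D.pkl","wb"))
def tri(a,ua,b,ub):
    ra,rb=ray(a,*ua),ray(b,*ub); A=np.stack([ra,-rb],1); k,_,_,_=np.linalg.lstsq(A,b["o"]-a["o"],rcond=None)
    p,q=a["o"]+ra*k[0],b["o"]+rb*k[1]; return (p+q)/2,np.linalg.norm(p-q)
T,S=D["top"],D["scene"]
k=onz(T,396,208,.024); print("knob0",k)
p,e=tri(T,(294.9,161.7),S,(363.3,183.1)); print("shaft",p,e)
# knob: dark mask in scene and top, white pointer
for n,c in (("top",(396,208)),("scene",(248,273))):
    d=D[n]; g=d["avg"].mean(2); x,y=c; w=12 if n=="top" else 14
    sub=g[y-w:y+w,x-w:x+w]
    print(n); print(sub.astype(int)[::1])
G=lambda i: np.clip(255*(i/255.)**.6,0,255).astype(np.uint8)
def c(i,x,y,w,h): return cv2.resize(i[y:y+h,x:x+w],(400,300),interpolation=cv2.INTER_NEAREST)
t,s=T["avg"],S["avg"]
cv2.imwrite("pics/m2.png",G(np.vstack([np.hstack([c(t,220,130,104,78),c(s,316,115,104,78)]),np.hstack([c(t,279,150,32,24),c(s,348,170,32,24)])])))
E
python3 m.py
```

```text
knob0 [ 0.47705636 -0.20533107  0.024     ]
shaft [0.6007309  0.10707421 0.12533461] 0.0015485635629718527
top
[[122 122 122 121 121 120 119 121 122 120 119 120 122 125 123 123 124 124
  123 124 124 124 124 124]
 [122 123 122 120 121 120 120 122 123 121 121 122 122 123 122 122 122 122
  121 123 124 125 124 125]
 [122 122 121 121 121 121 121 123 123 123 121 123 124 124 122 123 123 122
  121 123 124 126 128 127]
 [123 121 121 123 122 122 123 122 122 121 120 122 123 124 122 122 125 124
  124 124 125 126 128 128]
 [124 122 121 122 122 122 122 122 121 120 121 124 125 123 120 120 123 123
  123 124 125 126 128 127]
 [124 122 121 118 118 117 113 113 112 112 117 123 123 123 122 121 122 123
  122 125 127 128 127 125]
 [123 122 121 115 111 110 106 106  97  81  80  84  86 107 123 121 121 123
  123 126 128 127 126 123]
 [123 122 118 111 108 107 100  86  68  55  51  51  62 100 108  91  95 100
  102 114 126 127 124 122]
 [120 117 112 109 108 101  82  61  51  49  48  50  74  95  82  59  69  80
   85  95 114 125 125 124]
 [120 115 108 108 102  83  60  50  50  50  49  55  93 100  66  51  57  74
   83 
[... 4018 characters left out ...]
173 154 122 105 103 108 104  89  68  52  44  39  41  41  42  42  40  42
   41  52  82 121 153 157 155 161 169 170]
 [168 140 110 101 105 105 104 100  92  79  63  53  50  48  47  51  52  53
   63  89 130 157 168 168 166 167 168 172]
 [158 127 104 103 105 105 104 105 105 103  95  86  83  78  73  81  81  84
  102 136 164 174 175 174 170 167 168 169]
 [161 135 107 103 105 104 106 107 105 108 105 103 102  97  95  99  99 111
  139 163 172 174 175 174 171 173 169 168]
 [170 148 116 103 102 104 105 106 106 106 106 105 105 101 100 102 112 136
  161 168 168 171 171 173 172 172 171 168]
 [172 162 132 105  99 102 103 104 103 103 104 103 100  99  99 111 134 159
  167 167 165 168 171 173 171 172 171 170]]
```

View pics/m2.png

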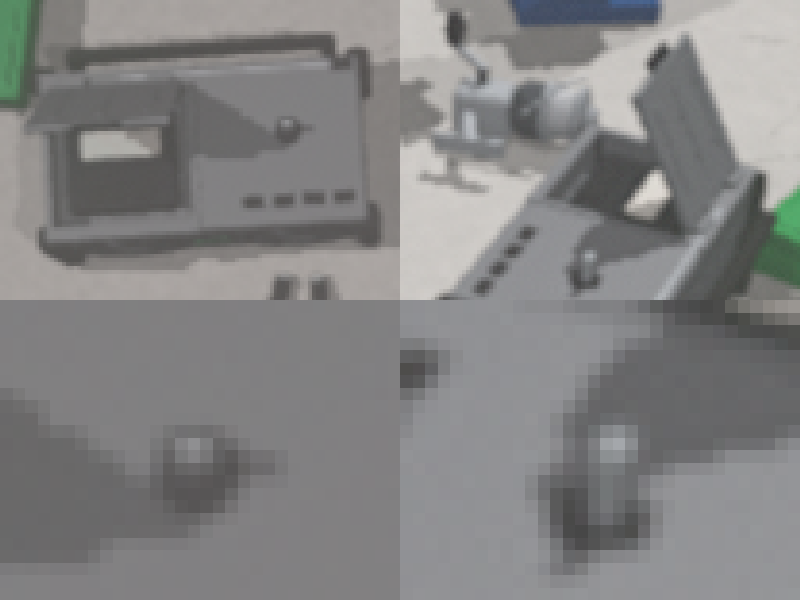

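The shaft tip shows at top (293.9,160.9) and scene (364.9,180.9), and its flat side looks dark towards the front. The lid's free-edge corners are at about top (266,161)/(226,164) and scene (377,140)/(390,124).

```bash
cat > m3.py <<'E'
from h import *
import pickle
D=pickle.load(open("D.pkl","rb")); T,S=D["top"],D["scene"]
def tri(ua,ub):
    ra,rb=ray(T,*ua),ray(S,*ub); k=np.linalg.lstsq(np.stack([ra,-rb],1),S["o"]-T["o"],rcond=None)[0]
    p,q=T["o"]+ra*k[0],S["o"]+rb*k[1]; return ((p+q)/2).round(4),round(np.linalg.norm(p-q),4)
tt,ss=(293.9,160.9),(364.9,180.9)
print("shaft tri",tri(tt,ss),"z130",onz(T,*tt,.13),onz(S,*ss,.13))
cs=lambda x,y:(316+(x-400)/3.846-.5,115+y/3.846-.5)
ct=lambda x,y:(220+x/3.846-.5,130+y/3.846-.5)
print("edgeR",tri(ct(180,120),cs(635,98)),"edgeL",tri(ct(25,130),cs(685,38)))
print("hingeR",onz(S,*cs(690,230),.11),onz(T,*ct(187,82),.11),"hingeL",onz(S,*cs(735,178),.11),onz(T,*ct(45,88),.11))
for x,y in ((253,201),(283,198.5),(314,197),(344,195)): print("btnT",onz(T,*ct(x,y),.11))
for x,y in ((484,285),(499,267),(513,250),(528,232)): print("btnS",onz(S,*cs(x,y),.11))
print("front deck edge",onz(T,*ct(50,230),.11),onz(T,*ct(365,212),.11))
# knob
for n,c,w in (("top",(396,208),13),("scene",(248,273),13)):
    d=D[n]; I=d["avg"]; g=I.mean(2); x,y=c; m=np.zeros(g.shape,np.uint8); m[y-w:y+w,x-w:x+w]=1
    dark=((g<(70 if n=="top" else 80))&(m>0)).astype(np.uint8)
    cn=max(cv2.findContours(dark,0,1)[0],key=cv2.contourArea); hull=cv2.convexHull(cn)
    (cx,cy),r=cv2.minEnclosingCircle(hull); M=cv2.moments(hull)
    print(n,"hull c",M["m10"]/M["m00"],M["m01"]/M["m00"],cx,cy,r, cv2.boundingRect(hull))
    c0=np.array([M["m10"]/M["m00"],M["m01"]/M["m00"]])
    yy,xx=np.mgrid[:g.shape[0],:g.shape[1]]
    near=np.hypot(xx-c0[0],yy-c0[1])<(7 if n=="top" else 8)
    wgt=np.where(near,np.clip(g-(58 if n=="top" else 58),0,None),0)
    px,py=(wgt*xx).sum()/wgt.sum(),(wgt*yy).sum()/wgt.sum()
    kc=onz(d,*c0,.014 if n=="top" else .012); mk=onz(d,px,py,.024)
    print(" centre",kc,"mark",mk,px,py,"yaw",np.arctan2(*(mk-kc)[1::-1]))
    if n=="top": pts=[(x,y) for y in range(200,213) for x in range(400,412)]
    ys,xs=np.nonzero(wgt>15); P=np.array([onz(d,a,b,.024)[:2] for a,b in zip(xs,ys)]); W=wgt[ys,xs]
    C=np.cov(P.T,aweights=W); ev,E=np.linalg.eigh(C); v=E[:,1]; print(" line dir yaw",np.arctan2(v[1],v[0]),np.sqrt(ev))
# shaft patch
for d,(x,y) in ((T,(294,162)),(S,(365,184))):
    print(d["avg"].mean(2)[y-6:y+9,x-7:x+8].astype(int))
E
python3 m3.py
```

```text
shaft tri (array([0.6025, 0.11  , 0.1308]), np.float64(0.0003)) z130 [0.60278055 0.11009946 0.13      ] [0.6019022  0.11092336 0.13      ]
edgeR (array([0.589 , 0.1805, 0.2076]), np.float64(0.0056)) edgeL (array([0.5796, 0.2886, 0.2019]), np.float64(0.0002))
hingeR [0.6335527  0.20266798 0.11      ] [0.63662039 0.18814645 0.11      ] hingeL [0.6331907  0.28181843 0.11      ] [0.63089817 0.29677886 0.11      ]
btnT [0.54444229 0.13582185 0.11      ]
btnT [0.54655406 0.11299445 0.11      ]
btnT [0.54790164 0.08936904 0.11      ]
btnT [0.54963091 0.06648862 0.11      ]
btnS [0.54810663 0.07005861 0.11      ]
btnS [0.54639002 0.09311663 0.11      ]
btnS [0.54462812 0.11547813 0.11      ]
btnS [0.54280601 0.13993304 0.11      ]
front deck edge [0.52094655 0.28932938 0.11      ] [0.53663089 0.05032825 0.11      ]
top hull c 395.04393939393935 208.3181818181818 395.0 208.0 6.403224468231201 (389, 203, 13, 12)
 centre [ 0.47691696 -0.20417584  0.014     ] mark [ 0.47609212 -0.20426456  0.024     ] 395.66640276800376 208.30327820783484 yaw -3.0344418196932246
 line dir yaw 2.915531110709662 [
[... 1319 characters left out ...]
4  55]
 [103 101  87  68  59  74  98 101  78  59  55  59  63  63  67]
 [ 98  88  69  58  56  66  75  73  61  60  66  78  90  92  93]
 [ 88  67  55  51  49  61  70  65  61  77  91  98 104 105 103]
 [ 86  63  45  37  41  58  70  64  61  81  98 103 104 103 104]
 [ 95  74  45  34  39  58  70  60  49  62  85  98 104 103 105]
 [101  77  46  32  36  53  62  51  38  51  81 101 104 104 104]
 [101  83  54  32  30  38  44  38  35  57  88 103 104 104 105]
 [104  94  71  43  34  39  46  48  55  77  98 106 103 104 105]
 [104  98  78  56  56  73  86  88  91  98 103 104 104 103 104]
 [100  92  74  67  78  95 104 105 104 105 104 104 105 104 105]
 [102  98  92  93  97 103 105 105 104 105 105 103 103 103 104]]
```

Measurements, checked against the given sizes:

| Item | Result | Check |
|---|---|---|
| Radio yaw | 0.075 | – |
| Shaft tip | (0.602, 0.110, 0.131) | should be 0.130 high |
| Lid hinge | about (0.634, 0.2385, 0.110) | lid length 107 mm, width 108 mm; angle about 1.02 |
| Knob centre | (0.4775, -0.2047) | – |
| Knob pointer yaw | about -0.33 | – |

I'm starting with the lid: square up the tool first.

>>> jog_arm(rows="0 0 -1 0 0 -0.137 1; 0 0 -1 0 0 -0.137 1; 0 0 -1 0 0 -0.137 1; -4 -3.8 0 0 0 0 1; -4 -3.8 0 0 0 0 1", force=20)

```text
time: 1.52
position: [0.3395, 0.5198, 0.2527]
tool_rot: [-0.005, 3.141, 0.001]
ft_force: [0.8, 0.7, 0.2]
grip_width: 0.518
grip_force: 0.0
```

>>> jog_arm(rows="-4 -3.8 0 0 0 0 1; -4 -3.8 0 0 0 0 1; -4 -3.8 0 0 0 0 1; -4 -3.8 0 0 0 0 1; -4 -3.8 0 0 0 0 1")

```text
time: 2.15
position: [0.5405, 0.3293, 0.2528]
tool_rot: [-0.002, 3.141, 0.001]
ft_force: [-0.1, 0.8, -0.7]
grip_width: 0.023
grip_force: 0.0
```

>>> jog_arm(rows="-5 -4.6 0 0 0 0 1; -5 -4.5 0 0 0 0 1; 0 0 3 0 0 0 1; 0 0 2.3 0 0 0 1; 0 0 0 0 0 0 1")

```text
time: 2.78
position: [0.6306, 0.246, 0.1972]
tool_rot: [0.002, -3.137, 0.003]
ft_force: [-0.4, -0.6, -0.4]
grip_width: 0.006
grip_force: 0.0
```

>>> jog_arm(rows="1.7 0 0.8 0 0 0 1; 1.7 0 0.8 0 0 0 1; 1 0 0.7 0 0 0 1; 1 0 0.7 0 0 0 1; 0.7 0 0.9 0 0 0 1")

```text
time: 3.4
position: [0.5707, 0.2467, 0.1609]
tool_rot: [-0.002, 3.141, 0.001]
ft_force: [1.2, -0.2, 0.8]
grip_width: 0.008
grip_force: 0.5
```

>>> jog_arm(rows="0.7 0 1 0 0 0 1; 0.4 0 1.1 0 0 0 1; 0.4 0 1 0 0 0 1; 0 0 0.6 0 0 0 1; 0 0 0 0 0 0 1")

```text
time: 4.03
position: [0.5556, 0.2464, 0.1228]
tool_rot: [0.002, -3.141, 0.001]
ft_force: [0.3, -0.1, 0.1]
grip_width: 0.006
grip_force: 0.0
```

>>> jog_arm(rows="0 0 0.3 0 0 0 1; 0 0 0.3 0 0 0 1; 0 0 0.2 0 0 0 1; 0 0 0 0 0 0 1; 0 0 0 0 0 0 1")

```text
time: 4.65
position: [0.556, 0.2466, 0.1173]
tool_rot: [-0.002, 3.141, 0.001]
ft_force: [-2.6, -1.4, 9.2]
grip_width: 0.006
grip_force: 4.2
```

Pressed at lid-top height (0.117) with about 9 N. I'll lift off and move over to the knob, then check.

>>> jog_arm(rows="0 0 0.1 0 0 0 1; 0 0 0 0 0 0 1; 0 0 -4 0 0 0 1; 0 0 -6 0 0 0 0.6; 0.8 -5 0 0 0 0 0")

```text
time: 5.28
position: [0.5505, 0.2016, 0.2201]
tool_rot: [-0.013, 3.132, 0.01]
ft_force: [0.7, -0.9, -0.4]
grip_width: 0.152
grip_force: 0.0
```

>>> jog_arm(rows="0.8 -5 0 0 0 0 -0.5; 0.9 -5 0 0 0 0 -1; 0.9 -5 0 0 0 0 -1; 0.9 -5 0 0 0 0 -1; 0.9 -5 0 0 0 0 -1")

```text
time: 5.9
position: [0.5039, -0.0553, 0.2148]
tool_rot: [-0.002, 3.141, 0.0]
ft_force: [0.6, -1.0, 0.5]
grip_width: 0.715
grip_force: 0.0
```

```bash
python3 - <<'E'
from h import *
d=cam("scene"); print(proj(d,(.4775,-.2047,.024)))
t=cam("top")
c=lambda i,x,y,w,h: cv2.resize(i[y:y+h,x:x+w],(400,300),interpolation=cv2.INTER_CUBIC)
cv2.imwrite("pics/lid.png",np.hstack([c(d["img"],316,115,104,78),c(t["img"],220,130,104,78)]))
s=ctrl.get_state(); print(s["position"],s["joint_positions"],s["time"])
E
```

```text
[247.43311416 269.81955858]
[ 0.50311452 -0.06082198  0.21502604] [-2.84009563e-01  1.14037499e-02  3.54815360e-01  1.82351436e+00
 -1.76626552e-03  1.30647275e+00  1.63310560e+00] 6.0
```

View pics/lid.png

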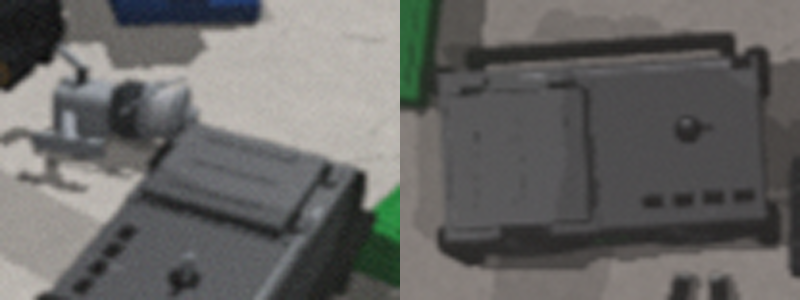

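The lid lies flat on the deck in both views: scene crop (240,190) and top crop (110,150). Next I'll approach the knob. First I'm measuring the shaft again now that it is out of the lid's shadow.

```bash
python3 - <<'E'
from h import *
for n,(x,y) in (("top",(294,162)),("scene",(365,184))):
    L=[cam(n) for _ in range(10)]; d=L[0]; a=np.mean([l["img"].mean(2) for l in L],0)
    print(a[y-4:y+6,x-5:x+7].astype(int))
    # expected tip position & direction images for axis guesses
    A=np.array([.601,.110,.130]); print(proj(d,A), [ (proj(d,A+v)-proj(d,A)).round(2) for v in (np.array([.01,0,0]),np.array([0,.01,0]),np.array([0,0,-.02]))])
E
```

```text
[[76 76 76 76 76 76 76 76 76 76 76 76]
 [76 76 76 76 75 75 74 75 76 76 76 76]
 [76 76 76 70 64 62 60 64 72 76 76 76]
 [77 76 71 64 79 90 74 53 57 70 75 76]
 [76 76 64 55 69 77 66 48 45 55 61 62]
 [76 73 59 45 52 54 50 43 40 48 54 55]
 [77 75 61 43 43 44 42 40 44 59 69 70]
 [76 76 66 50 41 40 40 41 54 69 76 76]
 [77 77 73 63 48 43 43 49 64 74 77 76]
 [77 77 77 73 70 68 68 69 73 76 76 75]]
[293.92501315 161.50325757] [array([ 0.05, -3.38]), array([-3.45, -0.03]), array([0.46, 1.38])]
[[ 92  90  92  92 100 107 103  94  91  93  93  93]
 [ 93  92  93  99 114 119 108  96  92  93  93  93]
 [ 91  92  92  93  96  97  95  93  92  93  94  93]
 [ 92  94  89  82  77  77  84  93  94  94  94  93]
 [ 88  82  74  71  70  73  81  89  93  93  94  93]
 [ 68  55  50  58  69  67  68  79  90  95  93  94]
 [ 50  36  38  56  70  63  52  61  81  94  94  94]
 [ 43  31  35  52  64  54  41  51  77  92  95  94]
 [ 49  33  30  36  44  42  38  57  82  94  95  95]
 [ 65  41  33  38  44  46  54  73  89  94  94  94]]
[364.40391974 180.96353655] [array([3.65, 1.27]), array([ 1.81, -1.91]), array([-0.69,  6.62])]
```

>>> jog_arm(rows="0.8 -5 0 0 0 0 -1; 0.9 -5 0 0 0 0 -1; 0.9 -4.4 0 0 0 0 -1; 0 0 5 0 0 0 -1; 0 0 5 0 0 0 -1")

```text
time: 7.62
position: [0.4789, -0.1985, 0.1141]
tool_rot: [0.001, 3.139, -0.0]
ft_force: [0.4, 0.4, -0.4]
grip_width: 1.001
grip_force: 0.0
```

>>> jog_arm(rows="0 0 5 0 0 0 -1; 0 0 4 0 0 0 -1; 0 0 0 0 0 0 -1")

```text
time: 8.0
position: [0.4756, -0.1969, 0.0219]
tool_rot: [0.002, -3.135, -0.002]
ft_force: [-0.6, -0.5, 0.6]
grip_width: 0.996
grip_force: 0.0
```

>>> jog_arm(rows="-0.2 -0.8 0.9 0 0 0 -1; 0 0 0.9 0 0 0 -1; 0 0 0 0 0 0 -1; 0 0 0 0 0 0 -1")

```text
time: 8.5
position: [0.4809, -0.2057, 0.0071]
tool_rot: [-0.002, 3.141, 0.0]
ft_force: [0.9, 0.6, 0.4]
grip_width: 0.997
grip_force: 0.0
```

```bash
python3 - <<'E'
from h import *
s=ctrl.get_state(); print(s["position"],s["ft_force"],s["joint_positions"])
d=cam("scene"); t=cam("top")
c=lambda i,x,y,w,h: cv2.resize(i[y:y+h,x:x+w],(400,300),interpolation=cv2.INTER_CUBIC)
cv2.imwrite("pics/g.png",np.hstack([c(d["img"],208,243,80,60),c(t["img"],364,185,64,48)]))
E
```

```text
[ 0.48087144 -0.20569606  0.00711457] [0.89902932 0.64795096 0.43546934] [-0.0752992   0.29008554  0.48157017  2.00122127 -0.17210612  0.88809235
  2.07015829]
```

View pics/g.png

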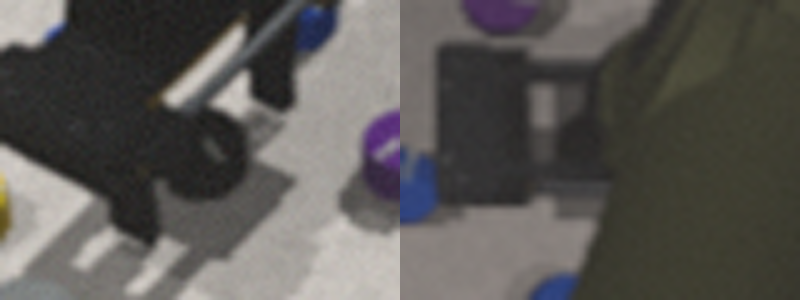

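The fingers straddle the black knob (left crop 205,155) evenly, with the look-alikes clear. I'll centre in x, lower slightly and close.

>>> jog_arm(rows="0.3 0 0.3 0 0 0 -1; 0 0 0 0 0 0 0; 0 0 0 0 0 0 1; 0 0 0 0 0 0 1; 0 0 0 0 0 0 1", force=30)

```text
time: 9.22
position: [0.4775, -0.2057, 0.0036]
tool_rot: [-0.002, 3.141, 0.0]
ft_force: [-0.1, 0.1, 0.2]
grip_width: 0.63
grip_force: 0.0
```

>>> jog_arm(rows="0 0 0 0 0 0 1; 0 0 0 0 0 0 1; 0 0 0 0 0 0 1")

```text
time: 9.6
position: [0.4775, -0.2056, 0.0036]
tool_rot: [-0.002, 3.142, 0.0]
ft_force: [-1.1, 0.3, -1.1]
grip_width: 0.429
grip_force: 30.0
```

Gripped (width 37 mm, as expected). I'll lift and turn about -2.77 rad in world yaw.

>>> jog_arm(rows="0 0 -2 0 0 0 1; 0 0 -4 0 0 0.18 1; 0 0 -5 0 0 0.18 1; 0 0 -5 0 0 0.18 1; 0 0 -3 0 0 0.18 1")

```text
time: 10.22
position: [0.4782, -0.2061, 0.1963]
tool_rot: [1.113, 2.934, 0.001]
ft_force: [-0.1, -0.1, 0.2]
grip_width: 0.426
grip_force: 30.0
```

>>> jog_arm(rows="0 0 0 0 0 0.18 1; 0 0 0 0 0 0.18 1; 0 0 0 0 0 0.18 1; 0 0 0 0 0 0.18 1; 0 0 0 0 0 0.18 1")

```text
time: 10.85
position: [0.4772, -0.2057, 0.1934]
tool_rot: [-2.28, -2.16, -0.0]
ft_force: [0.5, -0.6, -0.5]
grip_width: 0.429
grip_force: 30.0
```

>>> jog_arm(rows="0 0 0 0 0 0.18 1; 0 0 0 0 0 0.18 1; 0 0 0 0 0 0.18 1; 0 0 0 0 0 0.18 1; 0 0 0 0 0 0.18 1")

```text
time: 11.48
position: [0.4772, -0.2057, 0.1934]
tool_rot: [-2.993, -0.953, 0.0]
ft_force: [0.3, 0.1, -0.8]
grip_width: 0.426
grip_force: 30.0
```

>>> jog_arm(rows="0 0 0 0 0 0.07 1; 0 0 0 0 0 0 1; 0 0 0 0 0 0 1")

```text
time: 11.85
position: [0.4773, -0.2057, 0.1935]
tool_rot: [-3.022, -0.859, 0.0]
ft_force: [0.0, -0.0, -0.1]
grip_width: 0.424
grip_force: 30.0
```

```bash
cat > w.py <<'E'
from h import *
import sys
s=ctrl.get_state(); M=R.from_rotvec(s["tool_rot"]).as_matrix()
t=np.array([float(v) for v in sys.argv[1:4]])
print("pos",s["position"].round(4),"yaw",np.arctan2(M[1,0],M[0,0]).round(3),"z",M[:,2].round(3),"tool cm",(100*M.T@(t-s["position"])).round(2),"q7",s["joint_positions"][6].round(2),"F",s["ft_force"].round(1),s["torque"].round(2),s["time"])
E
python3 w.py .5998 .1108 .185
```

```text
pos [ 0.4773 -0.2057  0.1935] yaw 0.554 z [-0.  0. -1.] tool cm [ 27.06 -20.47   0.85] q7 -0.62 F [ 0.  -0.  -0.1] [-0.06  0.1   0.01] 11.85
```

>>> jog_arm(rows="3.8 -2.9 0 0 0 0 1; 3.8 -2.9 0 0 0 0 1; 3.8 -2.9 0 0 0 0 1; 3.8 -2.9 0 0 0 0 1; 3.8 -2.9 0 0 0 0 1")

```text
time: 12.48
position: [0.5635, 0.019, 0.1936]
tool_rot: [-3.022, -0.859, -0.001]
ft_force: [1.2, -0.3, -1.2]
grip_width: 0.432
grip_force: 30.0
```

>>> jog_arm(rows="3.8 -2.9 0 0 0 0 1; 3.8 -2.9 0 0 0 0 1; 0 0 0 0 0 0.18 1; 0 0 0 0 0 0 1; 0 0 0 0 0 0 1")

```text
time: 13.1
position: [0.5972, 0.1058, 0.1936]
tool_rot: [3.086, 0.585, -0.0]
ft_force: [-0.3, 0.5, -0.2]
grip_width: 0.427
grip_force: 30.0
```

```bash
python3 w.py .5998 .1108 .15
```

```text
pos [0.5972 0.1058 0.1936] yaw 0.375 z [ 0. -0. -1.] tool cm [ 0.43 -0.37  4.36] q7 -1.33 F [-0.3  0.5 -0.2] [-0.06  0.14 -0.04] 13.1
```

>>> jog_arm(rows="0.4 -0.3 2.5 0 0 0 1; 0 0 2 0 0 0 1; 0 0 0.7 0 0 0 1; 0 0 0 0 0 0 1")

```text
time: 13.6
position: [0.5995, 0.1105, 0.1412]
tool_rot: [3.087, 0.582, -0.001]
ft_force: [-0.6, 0.9, -0.0]
grip_width: 0.425
grip_force: 30.0
```

```bash
python3 w.py .5998 .1102 .1336
python3 - <<'E'
from h import *
d=cam("scene"); t=cam("top")
c=lambda i,x,y,w,h: cv2.resize(i[y:y+h,x:x+w],(400,300),interpolation=cv2.INTER_CUBIC)
g=lambda i: np.clip(255*(i/255.)**.6,0,255).astype(np.uint8)
cv2.imwrite("pics/p.png",g(np.hstack([c(d["img"],344,155,48,36),c(t["img"],270,144,48,36)])))
E
```

```text
pos [0.5995 0.1105 0.1412] yaw 0.373 z [-0.001 -0.    -1.   ] tool cm [0.02 0.04 0.76] q7 -1.32 F [-0.6  0.9 -0. ] [-0.01  0.11 -0.02] 13.6
```

View pics/p.png

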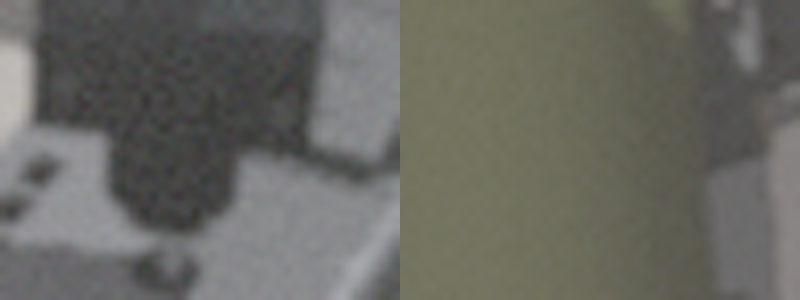

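In the left crop the knob (173,190) sits directly above the shaft's base (170,270). I'll descend gently.

>>> jog_arm(rows="0 0 0.4 0 0 0 1; 0 0 0.3 0 0 0 1; 0 0 0.2 0 0 0 1; 0 0 0 0 0 0 1; 0 0 0 0 0 0 1")

```text
time: 14.32
position: [0.5999, 0.1111, 0.1326]
tool_rot: [-3.087, -0.582, -0.0]
ft_force: [0.2, 0.2, -0.5]
grip_width: 0.427
grip_force: 30.0
```

>>> jog_arm(rows="0 0 0.15 0 0 0 1; 0 0 0.1 0 0 0 1; 0 0 0 0 0 0 1")

```text
time: 14.7
position: [0.6001, 0.1108, 0.1302]
tool_rot: [3.087, 0.582, 0.001]
ft_force: [1.1, -1.0, 0.4]
grip_width: 0.423
grip_force: 30.0
```

>>> jog_arm(rows="0 0 0.15 0 0 0 1; 0 0 0.1 0 0 0 1; 0 0 0 0 0 0 1")

```text
time: 15.08
position: [0.6004, 0.1105, 0.1277]
tool_rot: [3.087, 0.582, 0.002]
ft_force: [2.7, -2.1, -0.6]
grip_width: 0.423
grip_force: 30.0
```

Already about 6 mm on the shaft with no axial load, only a small side force. I'll relieve that and continue down.

>>> jog_arm(rows="0.02 0.05 0 0 0 0 1; 0 0 0.15 0 0 0 1; 0 0 0.15 0 0 0 1; 0 0 0 0 0 0 1")

```text
time: 15.58
position: [0.6004, 0.1104, 0.1245]
tool_rot: [3.087, 0.582, 0.001]
ft_force: [3.5, -1.5, 0.5]
grip_width: 0.426
grip_force: 30.0
```

>>> jog_arm(rows="0.04 0 0 0 0 0 1; 0 0 0.15 0 0 0 1; 0 0 0.15 0 0 0 1; 0 0 0 0 0 0 1")

```text
time: 16.08
position: [0.6006, 0.1106, 0.1214]
tool_rot: [3.087, 0.582, 0.0]
ft_force: [3.2, -1.3, -0.1]
grip_width: 0.428
grip_force: 30.0
```

```bash
python3 w.py .6004 .1104 .1196
```

```text
pos [0.6006 0.1106 0.1214] yaw 0.373 z [ 0. -0. -1.] tool cm [-0.03  0.01  0.18] q7 -1.31 F [ 3.2 -1.3 -0.1] [-0.52 -0.4  -0.01] 16.075
```

>>> jog_arm(rows="0.05 0.01 0 0 0 0 1; 0 0 0.15 0 0 0 1; 0 0 0.1 0 0 0 1; 0 0 0 0 0 0 1; 0 0 0 0 0 0 1")

```text
time: 16.7
position: [0.601, 0.1108, 0.1194]
tool_rot: [-3.087, -0.582, 0.0]
ft_force: [-1.0, -2.8, 4.7]
grip_width: 0.432
grip_force: 30.0
```

The knob bottomed at the home height (TCP 0.1194, expected 0.1196) and the force is rising. Now I'll press against the spring with a firmer grip.

>>> jog_arm(rows="0 0 0 0 0 0 1; 0 0 0.1 0 0 0 1; 0 0 0.1 0 0 0 1; 0 0 0.1 0 0 0 1; 0 0 0 0 0 0 1", force=50)

```text
time: 17.32
position: [0.601, 0.1108, 0.1166]
tool_rot: [-3.087, -0.582, 0.0]
ft_force: [-0.6, -2.9, 7.0]
grip_width: 0.418
grip_force: 50.0
```

>>> jog_arm(rows="0 0 0.1 0 0 0 1; 0 0 0.1 0 0 0 1; 0 0 0 0 0 0 1; 0 0 0 0 0 0 1")

```text
time: 17.82
position: [0.6011, 0.1108, 0.1152]
tool_rot: [-3.087, -0.582, -0.0]
ft_force: [-2.4, -3.1, 9.4]
grip_width: 0.425
grip_force: 50.0
```

>>> jog_arm(rows="0 0 0.1 0 0 0 1; 0 0 0.1 0 0 0 1; 0 0 0 0 0 0 1; 0 0 0 0 0 0 1")

```text
time: 18.32
position: [0.6013, 0.1108, 0.115]
tool_rot: [-3.086, -0.582, -0.001]
ft_force: [-5.9, -3.8, 18.2]
grip_width: 0.426
grip_force: 50.0
```

>>> jog_arm(rows="0 0 0 0 0 0 1; 0 0 0 0 0 0 1; 0 0 0 0 0 0 1; 0 0 0 0 0 0 1; 0 0 0 0 0 0 1")

```text
time: 18.95
position: [0.6013, 0.1109, 0.115]
tool_rot: [-3.086, -0.582, -0.001]
ft_force: [-5.6, -4.4, 17.1]
grip_width: 0.422
grip_force: 50.0
```

```bash
python3 - <<'E'
from h import *
d=cam("scene")
g=lambda i: np.clip(255*(i/255.)**.6,0,255).astype(np.uint8)
cv2.imwrite("pics/f.png",g(cv2.resize(d["img"][120:216,310:438],(800,600),interpolation=cv2.INTER_CUBIC)))
E
```

```text
(no output)
```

View pics/f.png

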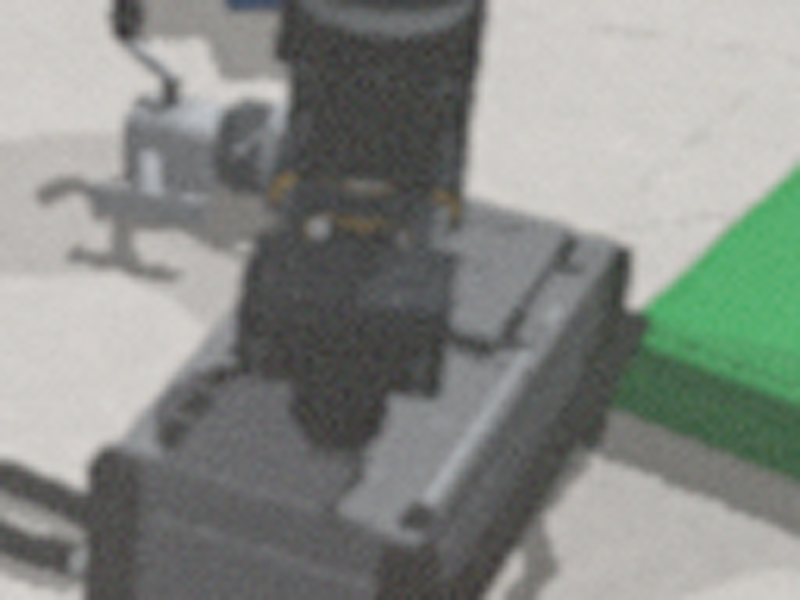

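The lid is shut at (500,280). The knob at (340,410) is held down close to the deck, and the push is steady at about 17 N against the hard stop. I'm handing the job in.

```bash
python3 -c "
from bench import ticket
print(ticket.close_job())"
```

```text
the job is handed in; nothing more can be done
None
```

I shut the lid, pushed the knob fully home on the D-shaft and handed the job in at about 19 s, still holding the knob in at about 17 N against its stop; the hand-in returned no verdict.

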